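Level the wire shelf by its levelling foot

TASK

The little wire shelf rocks down at one end when it is leaned on. Push the loose spirit level across it until it lies flat along the raised back edge, near the middle; turn the wing knob of the levelling foot so that the bubble sits between its two lines while the level's thumb pad is pressed down firmly and the shelf bears on the foot. Finish while still pressing the level down with the fingers, bubble centred; do not disturb the other things on the counter.

Things in the scene. Friction and masses are not known exactly. Their poses are not given: they have to be found in the camera images.
- stand: Fixed base plate and guide posts of the small wire shelf. Origin on the counter under the shelf's middle; x towards the shelf's raised back edge, y along the shelf towards its levelling foot (axis at x -30, y +185). The posts stand round the shelf with 1.5 mm play, up to 99 mm above the counter, none above the wires.
- shelf: Loose wire shelf, x -120 to 106, 300 mm long (y), 6 mm thick, lying at rest level on two bearers, wire tops 100 to 103 mm above the counter; a flat surface. Origin: middle of its underside; axes as the stand's. It rocks about the bearer at y +20: 3 to 12 N on the thumb pad tips its foot end down until a pin under its tab (y +167) lands on the foot; let go, it falls back level.
- upstand (a point): On the shelf: middle of the lower edge of the face of its raised back edge (strip 300 mm long, 22 mm above the wires, 6 mm thick), at the height of the wire tops. x points into the edge, y along it to the foot, z up.
- foot: Levelling foot: rubber pad, upright spindle, sloping collar under the shelf's tab, black wing knob on top. Origin: grip point of the wing, on the axis, 159 mm above the counter. Wing 52 mm long (x) by 14 mm thick (y), 142 to 172 mm above the counter, height fixed. Starts 0.7 to 1 rad anticlockwise of its x along the stand's x; stops at 1.45 rad either way; friction 0.12 N m, stays put.
- level: Loose spirit level, aluminium, 60 mm (x) by 240 (y) by 34 high (z), 0.5 kg, standing on the shelf in front of the raised back edge, y roughly along the shelf towards the foot. Origin: centre of its underside. On top, in the half towards the robot, a green vial window centred at x -19, y -30 with two black lines 26 mm apart; a rubber thumb pad at y +90.
- thumb_pad (a point): Centre of the rubber thumb pad, 40 by 36 mm, on top of the spirit level near its foot end, 34 mm above its underside; the place to press. Firm is 13 to 20 N.
- bubble (a joint): White bubble (18 mm long), 0.1 = 3.5 mm from the middle between the lines, plus towards the foot, stops at 0.7. Runs to the higher end, about 0.017 per 0.001 rad of tilt, settles in 1 s. Unpressed near 0; pressed it starts at -0.15 to -0.65, the foot being too low. With the shelf on the foot it follows about 0.44 sin(a) + a constant new each time; a: wing's clockwise angle from the stand's x.
- tub: Bystander: white round plastic tub, 104 mm across, 100 mm high, on the counter beyond the shelf's other end. Origin: centre of its underside. Leave it alone.
- carton: Bystander: brown cardboard carton, 100 by 140 by 90 mm high, on the counter beyond the foot. Origin: centre of its underside. Leave it alone.
Things that resemble listed ones, but are neither listed nor needed, are in the scene too. Of the things that look like the level, the larger one is meant.

How it is judged:
By the outcome, as a careful person would: the job done as asked, in the order asked, and still so for the second after the job is handed in, while the arm keeps its last pose, push and grip.
It also fails if it takes over 72 s, if anything falls off the work surface, if the arm or the gripper's body presses on something with over 40 N, if the wrist force passes 120 N, or if a joint passes its speed limit or range.

ROBOT

A 7-joint arm with a two-finger parallel gripper is mounted at the origin on the work surface. World frame = base frame: x ahead of the robot, y to its left, z up, the work surface at z = 0. Lengths are in m, angles in rad, forces in N, time in s.
With the tool pointing down it reaches from about 0.425 to 0.925 m from the base axis. Payload 6.8 kg.
Tool frame: the origin (TCP) lies on the centre line of the jaws, within the pads' length; the fingertips stand 14 mm ahead of it and the grasp point (between the pads) lies 5 mm behind it; z points along the fingers, y is the line along which they close (so a half turn about z gives the same grasp; the last joint's range is limited). The gripper opens to 85 mm and grips with 20 to 120 N. Pads are 22 mm wide; open, the fingers measure 114 mm over their backs; the gripper's body (76 mm by 85 mm) begins 54 mm behind the grasp point. The pads swing forward as they close: fully open they stand 13 mm farther back than shut.
Start: joints at [1.066, 0.477, 0.022, 1.555, -0.011, 1.109, -0.083], TCP at [0.261, -0.623, 0.245] pointing down, gripper open.
Joint ranges: [-2.96, 2.96], [-0.34, 2.1], [-1.41, 1.46], [0.24, 2.44], [-1.37, 4.51], [0.17, 1.92], [-2.96, 2.96]. Speed limits (rad/s): [2.39, 2.39, 3.14, 3.14, 3.14, 3.14, 3.14].

INTERFACE

Orientations are given as a unit quaternion [w, x, y, z].
In Python, from station import bot gives the robot as it stands. The module is installed in compiled form; this text tells all that it offers.
- The arm moves only by the tool drive_tool, never from a script. Its argument "commands" is a list of rows, each an object with "hand": the opening, from 0 (shut) to 1 (fully open); "translation": the shift along the world's x, y, z in mm, a list of three; "angular": the turn, a rotation vector about the world's x, y, z in rad, a list of three. In form: [{"hand": hand, "translation": [tx, ty, tz], "angular": [ax, ay, az]}, ...]. A call has 1 to 12 rows; each row is the pose to reach, as a shift and turn from the pose commanded when the call began; what a row does not reach only later rows make up. A row lasts 1/8 s, in which the tool goes at most 62.5 mm and 10.7 degrees, less where a joint would pass 70% of its speed; a pose out of reach is approached as far as the arm can. A call with a gripper value outside its range is refused whole. The fingers move at their own pace and stop on an object; "force" is the grip in N (left out, the last holds). Time passes only in rows, so rows that repeat a pose let the fingers close. It gives the time, the measured TCP pose, the force, the opening and the grip force at its end, in the units of the state.
- bot.get_obs(): the state, without advancing time (a new reading comes with each control period).
- bot.read_camera(name): name is "scene" or "top" or "wrist"; returns the picture (384x512x3 uint8, red, green, blue); there is no depth.
- bot.camera_model(name): a dict with "fx", "fy", "cx", "cy" (pixels), "view" (4x4, takes a point from world to camera coordinates). Camera axes: x right, y up, looking along -z (the intrinsics and any distortion apply to the point x, -y, -z); pixel columns grow to the right and rows downward; lengths in m; the calibration is good to about 2 mm. A picture is of the moment at which its call begins: read the wrist's pose just before it. camera_model takes no time and is no camera call; for the wrist camera it gives the pose at the moment of the call.
- bot.hand_in(): hands the job in; it is judged then, once.
Trained networks look in the newest picture that a camera, given by its name, has taken for a name from the list of things; names that differ only in an ending like _2 or _b are one class to them, and where a whole thing is asked for, a point or a joint stands for the part that bears it (a point fixed in the world has none). Each returns a list of dicts, best first, with "score" (0 to 1); they miss things now and then, are a little off and sometimes report something else, mostly with a low value. They report only what shows in the picture. A call takes as long as a camera call. They do not tell look-alikes from the thing itself.
- bot.find_in(camera, query): "position" ([column, row] in pixels, amid what is visible of it).
- bot.outline_of(camera, query): "pixels" (384x512 bool, what is visible of it) and "position" ([column, row] in pixels, amid what is visible of it).
The state is a dict: "t": time; "q": joint angles; "joint_vel": joint speeds; "joint_torque": joint torques, N m; "eef_pos": TCP position; "tool_rot": TCP orientation; "contact_force": force on the tool from outside, world axes, zero at the start; "torque": the same for the moment, N m; "gripper_width": opening from 0.0 (shut) to 1.0 (fully open); "grasp_force": force on a finger pad.
Only numpy, scipy, OpenCV 4.12 (cv2) and the standard library are available. Lean on these libraries where they do the work, as an engineer would, in place of code of your own. Each camera call takes 0.05 s, during which the arm holds its last target. There are 200 camera calls.

## Working session

There is one attempt and no reset: what is moved stays moved. The work goes in short steps, Python scripts to look and compute and a tool call to move; the robot and the scene stay as the last step left them, time stands still between calls to the robot, and variables do not carry over. Pictures are saved under pics/ and viewed, at most 10 in all, crops included, and the job is handed in when it is done.

Besides the shell and the picture viewer there is one more tool, called after "Call:" as name([rows], argument=value, ...), one row to a line, values as JSON. drive_tool: Moves the arm, as the interface text tells. Its arguments: {"type":"object","properties":{"commands":{"type":"array","items":{"type":"object","properties":{"hand":{"type":"number"},"translation":{"type":"array","items":{"type":"number"}},"angular":{"type":"array","items":{"type":"number"}}}}},"force":{"type":"number"}},"required":["commands"]}

```bash
mkdir -p pics; cat > h.py <<'E'
import numpy as np, cv2
from station import bot
def ray(cam,px,m=None):
    m=m or bot.camera_model(cam); V=np.array(m['view']); R=V[:3,:3]; c=-R.T@V[:3,3]
    d=np.array([(px[0]-m['cx'])/m['fx'],-(px[1]-m['cy'])/m['fy'],-1.])
    return c,R.T@d
def at_z(cam,px,z,m=None):
    c,d=ray(cam,px,m); return c+d*(z-c[2])/d[2]
def proj(cam,p,m=None):
    m=m or bot.camera_model(cam); V=np.array(m['view']); q=V[:3,:3]@np.array(p)+V[:3,3]
    return np.array([m['cx']+m['fx']*q[0]/-q[2], m['cy']-m['fy']*q[1]/-q[2]])
def save(n,im,s=1):
    cv2.imwrite('pics/'+n+'.png',cv2.resize(im[:,:,::-1],None,fx=s,fy=s,interpolation=cv2.INTER_CUBIC))
E
python3 - <<'E'
from h import *
ims=[]
for c in('top','scene'):
    im=bot.read_camera(c); save(c+'0',im,1.5)
    m=bot.camera_model(c); print(c,{k:(np.round(v,3).tolist()) for k,v in m.items()})
    for q in('level','foot','shelf','upstand','thumb_pad','bubble','tub','carton','stand'):
        print(q,[(np.round(d['position']).tolist(),round(d['score'],2)) for d in bot.find_in(c,q)])
o=bot.get_obs();print(o)
E
```

```text
top {'fx': 356.212, 'fy': 356.212, 'cx': 260.322, 'cy': 191.626, 'view': [[-0.004, -1.0, 0.003, 0.015], [0.996, -0.003, 0.093, -0.441], [-0.093, 0.003, 0.996, -1.214], [0.0, 0.0, 0.0, 1.0]]}
level [([268.0, 165.0], 0.97), ([191.0, 253.0], 0.86)]
foot [([212.0, 165.0], 0.72)]
shelf [([267.0, 145.0], 0.59)]
upstand [([267.0, 143.0], 0.56)]
thumb_pad [([186.0, 257.0], 0.71)]
bubble []
tub [([385.0, 172.0], 0.57)]
carton [([138.0, 170.0], 0.69)]
stand [([265.0, 153.0], 0.96)]
scene {'fx': 376.841, 'fy': 376.841, 'cx': 260.167, 'cy': 194.426, 'view': [[-0.48, 0.877, 0.012, 0.212], [-0.594, -0.335, 0.731, 0.192], [0.646, 0.343, 0.682, -1.668], [0.0, 0.0, 0.0, 1.0]]}
level [([346.0, 201.0], 0.65), ([251.0, 203.0], 0.57)]
foot [([294.0, 226.0], 0.64)]
shelf [([234.0, 221.0], 0.98)]
upstand [([230.0, 227.0], 0.71), ([372.0, 267.0], 0.34)]
thumb_pad [([246.0, 203.0], 0.95), ([348.0, 200.0], 0.95), ([295.0, 230.0], 0.23)]
bubble [([370.0, 268.0], 0.37)]
tub [([160.0, 178.0], 0.62)]
carton [([372.0, 267.0], 0.66)]
stand [([249.0, 247.0], 0.82)]
{'t': 1.0, 'q': array([ 1.06585927,  0.47696524,  0.02238563,  1.55539378, -0.01148823,
        1.10926691, -0.083109  ]), 'joint_vel': array([-7.04003813e-05, -3.82453226e-05,  1.03306465e-03,  9.26530214e-05,
       -7.80419883e-04, -8.30017674e-04,  6.51149254e-04]), 'joint_torque': array([ 4.81325169e-04, -5.96331489e+01,  1.60739321e+00, -2.81549066e+01,
        1.26732708e-02,  1.54365047e-03, -1.34053690e-05]), 'eef_pos': array([ 0.26091398, -0.62256792,  0.24533359]), 'tool_rot': array([4.42614880e-05, 9.80380728e-01, 1.97113232e-01, 1.82393734e-05]), 'contact_force': array([-0.42802194,  0.00647223,  1.36353491]), 'torque': array([ 0.00794001, -0.02344753,  0.03624595]), 'grasp_force': 0.0, 'gripper_width': 1.0047609541013112}
```

View pics/top0.png

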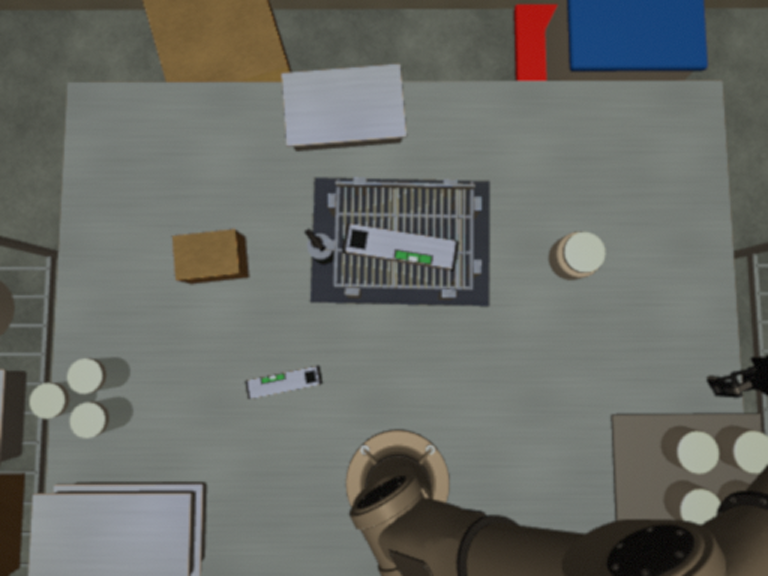

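View pics/scene0.png

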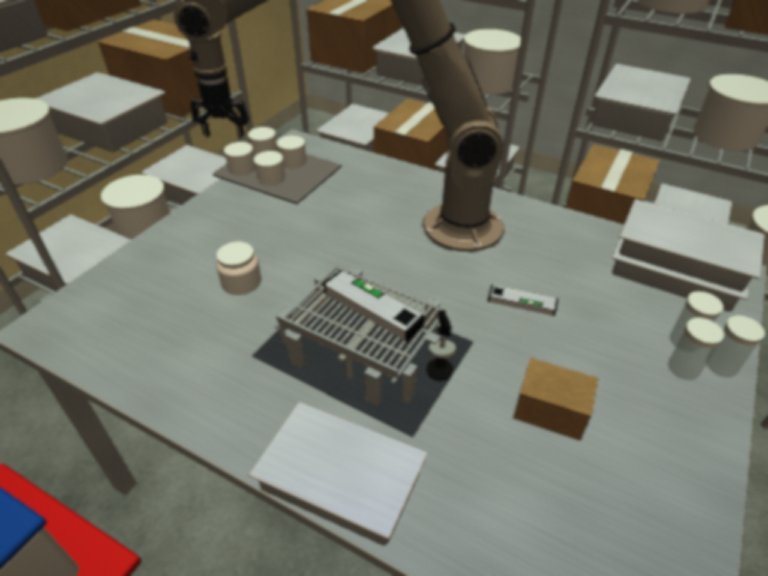

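The top picture shows the big level on the shelf at (402,246)/1.5, that is (268,164). A smaller look-alike lies on the counter at (189,255). The one on the shelf fits the description: it is larger and stands in front of the raised edge. I'll confirm that in a crop and measure.

```bash
python3 - <<'E'
from h import *
im=bot.read_camera('top'); save('crop1',im[110:280,150:350],4)
def rect(q,z,i=0):
    d=bot.outline_of('top',q)
    for k in d[:2]:
        c=cv2.findContours(k['pixels'].astype(np.uint8),0,2)[0]; c=max(c,key=cv2.contourArea)
        b=cv2.boxPoints(cv2.minAreaRect(c)); P=np.array([at_z('top',p,z) for p in b])[:,:2]*1000
        e=P[1]-P[0],P[2]-P[1]; 
        print(q,round(d[0]['score'],2),'c',P.mean(0).round(),'sides',[ (round(np.linalg.norm(v)),round(np.arctan2(v[1],v[0]),3)) for v in e])
rect('level',.137);rect('shelf',.103);rect('stand',.02);rect('foot',.159);rect('tub',.1);rect('carton',.09)
E
```

```text
level 0.69 c [517.  -7.] sides [(65, np.float64(-0.146)), (241, np.float64(-1.729))]
level 0.69 c [237. 234.] sides [(161, np.float64(-1.365)), (40, np.float64(-2.921))]
shelf 0.6 c [587.  -4.] sides [(326, np.float64(-1.574)), (173, np.float64(3.124))]
stand 0.7 c [551.  -5.] sides [(296, np.float64(-0.009)), (434, np.float64(-1.594))]
stand 0.7 c [680. -24.] sides [(21, np.float64(-0.01)), (322, np.float64(-1.59))]
foot 0.46 c [520. 164.] sides [(45, np.float64(-1.406)), (65, np.float64(-2.972))]
tub 0.57 c [ 504. -392.] sides [(125, np.float64(-1.111)), (99, np.float64(-2.716))]
tub 0.57 c [602.  -5.] sides [(343, np.float64(-1.466)), (160, np.float64(-3.057))]
carton 0.77 c [506. 408.] sides [(160, np.float64(-1.461)), (111, np.float64(-3.011))]
```

View pics/crop1.png

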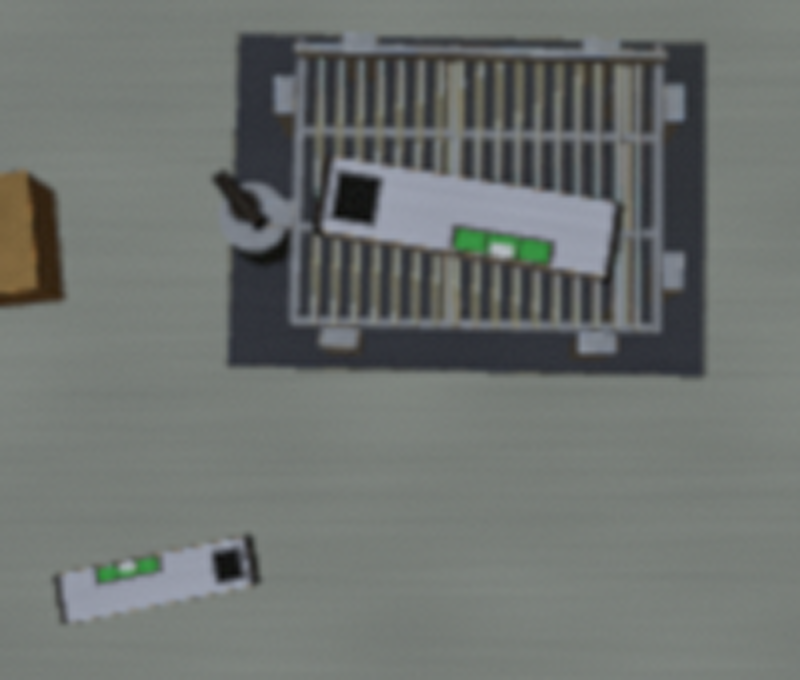

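The crop confirms the larger level on the shelf, at crop pixels (322–620, 157–277), with its pad to the left and the knob at (243,203). The smaller look-alike is at (155,580). Next I'll work out the poses and the push.

```bash
python3 - <<'E'
from h import *
f=lambda u,v,z: (at_z('top',(u/4+150-.375,v/4+110-.375),z)*1000).round(1)[:2]
for n,a in dict(fl=(297,325,.102),fr=(661,331,.102),ul=(295,45,.125),ur=(667,52,.125),ufl=(297,57,.125),ufr=(665,62,.125),
 plfl=(229,366,.0),plfr=(704,376,.0),plbl=(239,34,0),plbr=(705,44,0),
 Lfl=(320,236,.137),Lfr=(606,277,.137),Lbl=(332,157,.137),Lbr=(620,203,.137),pad=(357,198,.137),w1=(221,178,.172),w2=(262,221,.172)).items(): print(n,f(*a))
o=bot.get_obs();print(o['t'])
E
```

```text
fl [436.3 131.2]
fr [ 430.5 -163.2]
ul [661.2 131.8]
ur [ 654.6 -168.5]
ufl [651.3 130.2]
ufr [ 646.3 -166.7]
plfl [410.1 200.8]
plfr [ 399.9 -216.4]
plbl [708.6 194.9]
plbr [ 698.3 -223.4]
Lfl [503.4 110. ]
Lfr [ 470.1 -115.2]
Lbl [566.7 100.7]
Lbr [ 529.1 -127.1]
pad [533.7  80.9]
w1 [543.  183.1]
w2 [509.6 151.4]
1.35
```

Call:
drive_tool([
  {"hand": 1,"translation": [60,50,0],"angular": [0,0,-0.1]},
  {"hand": 1,"translation": [110,100,0],"angular": [0,0,-0.2]},
  {"hand": 1,"translation": [150,150,0],"angular": [0,0,-0.3]},
  {"hand": 1,"translation": [185,200,0],"angular": [0,0,-0.418]},
  {"hand": 1,"translation": [205,260,0],"angular": [0,0,-0.418]},
  {"hand": 1,"translation": [210,320,0],"angular": [0,0,-0.418]},
  {"hand": 1,"translation": [210,380,0],"angular": [0,0,-0.418]},
  {"hand": 1,"translation": [210,440,0],"angular": [0,0,-0.418]},
  {"hand": 1,"translation": [205,500,0],"angular": [0,0,-0.418]},
  {"hand": 1,"translation": [195,560,0],"angular": [0,0,-0.418]},
  {"hand": 1,"translation": [184,612,0],"angular": [0,0,-0.418]},
  {"hand": 1,"translation": [182,614,-40],"angular": [0,0,-0.418]},
])

```text
t: 2.85
eef_pos: [0.4448, -0.0037, 0.2077]
tool_rot: [-0.001, 1.0, -0.007, 0.004]
contact_force: [1.2, -1.1, -1.1]
gripper_width: 1.0
grasp_force: 0.0
```

Call:
drive_tool([
  {"hand": 1,"translation": [0,0,-45],"angular": [0,0,0]},
  {"hand": 1,"translation": [0,0,-85],"angular": [0,0,0]},
  {"hand": 1,"translation": [0,0,-85],"angular": [0,0,0]},
  {"hand": 1,"translation": [12,0,-85],"angular": [0,0,0]},
  {"hand": 1,"translation": [24,0,-85],"angular": [0,0,0]},
  {"hand": 1,"translation": [36,0,-85],"angular": [0,0,0]},
  {"hand": 1,"translation": [48,0,-85],"angular": [0,0,0]},
  {"hand": 1,"translation": [60,0,-85],"angular": [0,0,0]},
  {"hand": 1,"translation": [72,0,-85],"angular": [0,0,0]},
  {"hand": 1,"translation": [84,0,-85],"angular": [0,0,0]},
  {"hand": 1,"translation": [96,0,-85],"angular": [0,0,0]},
  {"hand": 1,"translation": [96,0,-85],"angular": [0,0,0]},
])

```text
t: 4.35
eef_pos: [0.5409, -0.0084, 0.1205]
tool_rot: [-0.0, 1.0, -0.011, 0.001]
contact_force: [0.0, 0.0, -0.3]
gripper_width: 1.0
grasp_force: 0.0
```

```bash
python3 - <<'E'
from h import *
im=bot.read_camera('top'); save('t2',im[110:200,190:340],5)
E
```

```text
(no output)
```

View pics/t2.png

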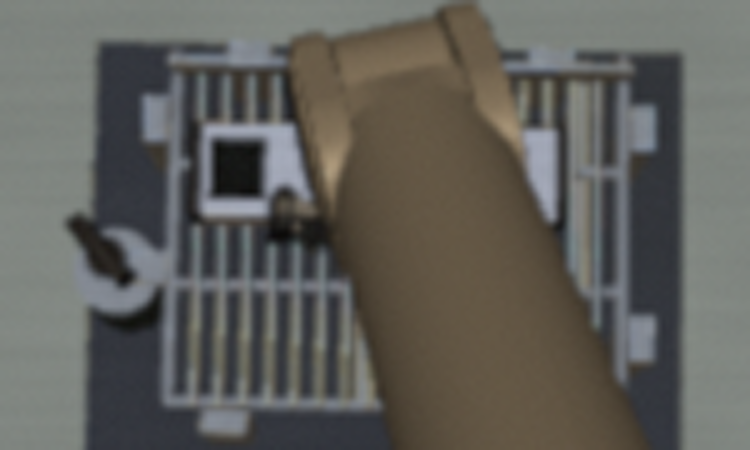

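The level now lies parallel to the edge, at (200–560, 125–220) in the crop. It sits about 12 mm towards the foot. I'll finish the push to the raised edge.

Call:
drive_tool([
  {"hand": 1,"translation": [10,0,0],"angular": [0,0,0]},
  {"hand": 1,"translation": [20,0,0],"angular": [0,0,0]},
  {"hand": 1,"translation": [28,0,0],"angular": [0,0,0]},
  {"hand": 1,"translation": [34,0,0],"angular": [0,0,0]},
  {"hand": 1,"translation": [36,0,0],"angular": [0,0,0]},
  {"hand": 1,"translation": [38,0,0],"angular": [0,0,0]},
])

```text
t: 5.15
eef_pos: [0.5767, -0.0085, 0.1202]
tool_rot: [0.0, 1.0, -0.011, -0.0]
contact_force: [-3.3, -0.3, -1.0]
gripper_width: 0.999
grasp_force: 1.3
```

Call:
drive_tool([
  {"hand": 1,"translation": [1.5,0,0],"angular": [0,0,0]},
  {"hand": 1,"translation": [3,0,0],"angular": [0,0,0]},
  {"hand": 1,"translation": [3,0,0],"angular": [0,0,0]},
])

```text
t: 5.52
eef_pos: [0.5801, -0.0086, 0.1203]
tool_rot: [-0.0, 1.0, -0.011, 0.0]
contact_force: [-1.8, 0.0, -2.3]
gripper_width: 0.998
grasp_force: 0.8
```

Call:
drive_tool([
  {"hand": 1,"translation": [1,0,0],"angular": [0,0,0]},
  {"hand": 1,"translation": [2,0,0],"angular": [0,0,0]},
  {"hand": 1,"translation": [3,0,0],"angular": [0,0,0]},
  {"hand": 1,"translation": [3,0,0],"angular": [0,0,0]},
])

```text
t: 6.02
eef_pos: [0.5823, -0.0085, 0.1203]
tool_rot: [0.0, 1.0, -0.011, -0.001]
contact_force: [-5.1, 0.0, 1.7]
gripper_width: 1.003
grasp_force: 2.5
```

Call:
drive_tool([
  {"hand": 1,"translation": [1,0,0],"angular": [0,0,0]},
  {"hand": 1,"translation": [2,0,0],"angular": [0,0,0]},
  {"hand": 1,"translation": [2,0,0],"angular": [0,0,0]},
])

```text
t: 6.4
eef_pos: [0.5833, -0.0084, 0.1203]
tool_rot: [0.0, 1.0, -0.011, -0.002]
contact_force: [-8.6, 0.4, 4.8]
gripper_width: 1.001
grasp_force: 4.2
```

Call:
drive_tool([
  {"hand": 1,"translation": [-25,0,0],"angular": [0,0,0]},
  {"hand": 1,"translation": [-45,0,20],"angular": [0,0,0]},
  {"hand": 1,"translation": [-45,10,75],"angular": [0,0,0]},
  {"hand": 1,"translation": [-45,25,130],"angular": [0,0,0]},
  {"hand": 1,"translation": [-45,40,185],"angular": [0,0,0]},
  {"hand": 0,"translation": [-45,50,230],"angular": [0,0,0]},
  {"hand": 0,"translation": [-45,50,230],"angular": [0,0,0]},
  {"hand": 0,"translation": [-45,50,230],"angular": [0,0,0]},
])

```text
t: 7.4
eef_pos: [0.5402, 0.0412, 0.3502]
tool_rot: [0.0, 1.0, -0.011, 0.001]
contact_force: [0.4, -1.0, -0.6]
gripper_width: 0.378
grasp_force: 0.0
```

```bash
python3 - <<'E'
from h import *
m=bot.camera_model('wrist'); im=bot.read_camera('wrist'); save('w1',im,1.5)
V=np.array(m['view']);print((-V[:3,:3].T@V[:3,3]).round(3),m['fx'])
def st(x,y,z,o=(552.5,-17.5),t=-.021): return np.array([o[0]+x*np.cos(t)-y*np.sin(t),o[1]+x*np.sin(t)+y*np.cos(t),z])/1000
for n,p in dict(foot=(-30,185,172),fl=(-120,150,103),fr=(-120,-150,103),ul=(100,150,125),ur=(100,-150,125),padc=(70,100,137)).items(): print(n,proj('wrist',st(*p),m).round(1)*1.5)
print(bot.get_obs()['t'])
E
```

```text
[0.616 0.04  0.479] 312.2437464562234
foot [200.25 278.55]
fl [281.25 353.85]
fr [621.15 353.85]
ul [253.95  81.  ]
ur [683.25  81.  ]
padc [325.05 125.85]
7.45
```

View pics/w1.png

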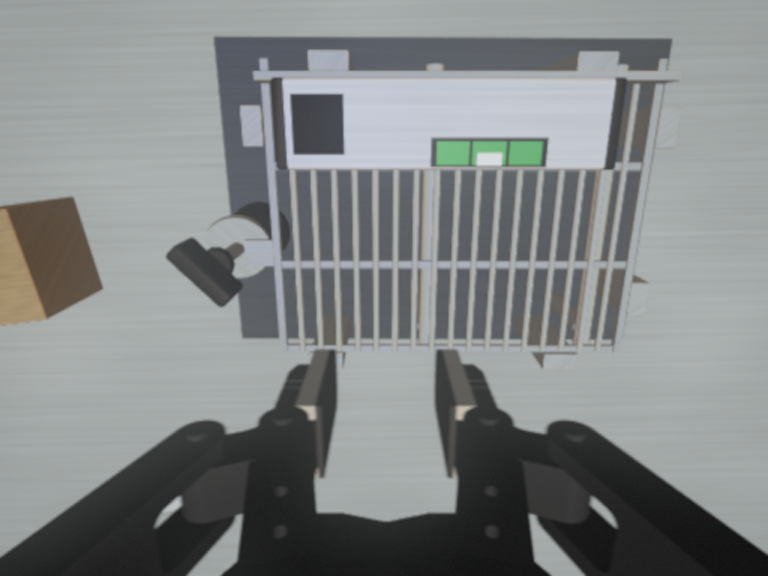

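The level lies flush along the raised edge, at (273–625, 78–168), about 11 mm towards the foot. The knob wing spans (170,245) to (240,300). I'll nudge the level towards the middle with shut fingers.

Call:
drive_tool([
  {"hand": 0,"translation": [45,50,-30],"angular": [0,0,0]},
  {"hand": 0,"translation": [90,99,-80],"angular": [0,0,0]},
  {"hand": 0,"translation": [90,99,-140],"angular": [0,0,0]},
  {"hand": 0,"translation": [90,99,-190],"angular": [0,0,0]},
  {"hand": 0,"translation": [90,99,-223],"angular": [0,0,0]},
  {"hand": 0,"translation": [90,99,-223],"angular": [0,0,0]},
  {"hand": 0,"translation": [90,94,-223],"angular": [0,0,0]},
  {"hand": 0,"translation": [90,88,-223],"angular": [0,0,0]},
  {"hand": 0,"translation": [89.8,84,-223],"angular": [0,0,0]},
  {"hand": 0,"translation": [89.8,80,-223],"angular": [0,0,0]},
  {"hand": 0,"translation": [89.8,77,-223],"angular": [0,0,0]},
  {"hand": 0,"translation": [89.8,75,-223],"angular": [0,0,0]},
])

```text
t: 8.95
eef_pos: [0.6298, 0.1167, 0.1276]
tool_rot: [-0.0, 1.0, -0.01, 0.0]
contact_force: [-0.1, 5.3, 3.3]
gripper_width: -0.003
grasp_force: 2.2
```

```bash
python3 - <<'E'
from h import *
print(bot.get_obs()['q'].round(2))
E
```

```text
[-0.1   0.56 -0.24  1.73  0.17  0.88 -2.01]
```

Call:
drive_tool([
  {"hand": 0,"translation": [0,6,0],"angular": [0,0,0]},
  {"hand": 0,"translation": [0,10,20],"angular": [0,0,0]},
  {"hand": 0,"translation": [0,10,60],"angular": [0,0,0]},
  {"hand": 0,"translation": [-5,-15,63],"angular": [0,0,-0.18]},
  {"hand": 0,"translation": [-5.4,-44.4,63],"angular": [0,0,-0.36]},
  {"hand": 0,"translation": [-5.4,-44.4,63],"angular": [0,0,-0.54]},
  {"hand": 0,"translation": [-5.4,-44.4,63],"angular": [0,0,-0.72]},
  {"hand": 0,"translation": [-5.4,-44.4,63],"angular": [0,0,-0.9]},
  {"hand": 0,"translation": [-5.4,-44.4,63],"angular": [0,0,-1.08]},
  {"hand": 0,"translation": [-5.4,-44.4,63],"angular": [0,0,-1.26]},
  {"hand": 0,"translation": [-5.4,-44.4,50],"angular": [0,0,-1.44]},
  {"hand": 0,"translation": [-5.4,-44.4,35],"angular": [0,0,-1.55]},
])

```text
t: 10.45
eef_pos: [0.6246, 0.0723, 0.1639]
tool_rot: [0.001, -0.705, 0.709, -0.0]
contact_force: [-0.5, 0.1, -3.2]
gripper_width: -0.002
grasp_force: 0.0
```

```bash
python3 - <<'E'
from h import *
m=bot.camera_model('wrist'); im=bot.read_camera('wrist'); save('w2',im,1.5)
o=bot.get_obs();print(o['q'].round(2),o['t'],o['contact_force'])
E
```

```text
[-0.74  0.59  0.75  1.79 -0.48  0.95 -2.95] 10.5 [-1.29076625  1.77066846 -2.28782826]
```

View pics/w2.png

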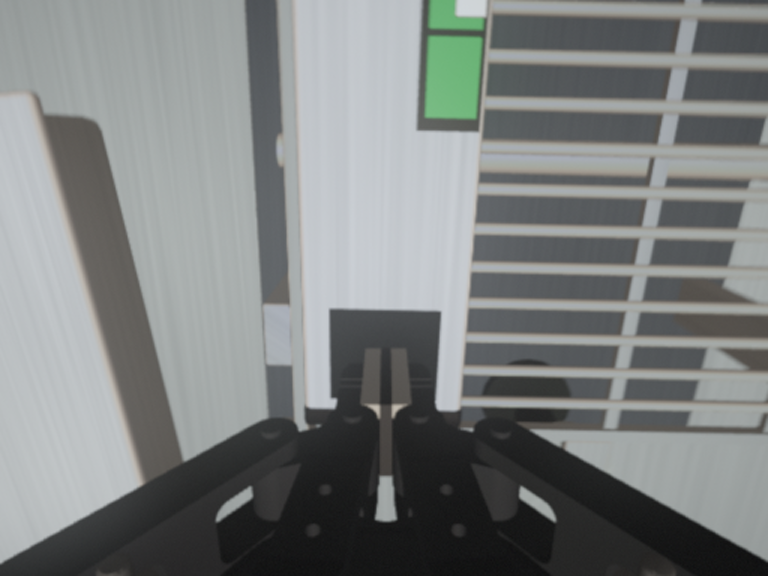

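Call:
drive_tool([
  {"hand": 0,"translation": [0,0,0],"angular": [0,0,0.17]},
  {"hand": 0,"translation": [0,0,0],"angular": [0,0,0.34]},
  {"hand": 0,"translation": [0,0,0],"angular": [0,0,0.5]},
  {"hand": 0,"translation": [0,0,0],"angular": [0,0,0.65]},
  {"hand": 0,"translation": [0,0,-5],"angular": [0,0,0.65]},
  {"hand": 0,"translation": [0,0,-9],"angular": [0,0,0.65]},
  {"hand": 0,"translation": [0,0,-12],"angular": [0,0,0.65]},
  {"hand": 0,"translation": [0,0,-13],"angular": [0,0,0.65]},
  {"hand": 0,"translation": [0,0,-14],"angular": [0,0,0.65]},
  {"hand": 0,"translation": [0,0,-14],"angular": [0,0,0.65]},
])

```text
t: 11.75
eef_pos: [0.6241, 0.0727, 0.1487]
tool_rot: [-0.0, 0.896, -0.444, -0.0]
contact_force: [-1.4, 1.8, 6.4]
gripper_width: -0.0
grasp_force: 2.7
```

```bash
python3 - <<'E'
from h import *
o=bot.get_obs();print(o['q'].round(2),o['t'],o['contact_force'],o['eef_pos'])
E
```

```text
[-0.61  0.56  0.55  1.79 -0.36  0.9  -2.39] 11.75 [-1.42292867  1.75738048  6.43335544] [0.62413404 0.07272564 0.14868407]
```

Call:
drive_tool([
  {"hand": 0,"translation": [0,0,-1],"angular": [0,0,0]},
  {"hand": 0,"translation": [0,0,-2],"angular": [0,0,0]},
  {"hand": 0,"translation": [0,0,-2],"angular": [0,0,0]},
])

```text
t: 12.12
eef_pos: [0.6243, 0.0731, 0.1478]
tool_rot: [-0.001, 0.896, -0.444, -0.001]
contact_force: [-5.2, 1.7, 14.1]
gripper_width: 0.003
grasp_force: 6.8
```

Call:
drive_tool([
  {"hand": 0,"translation": [0,0,-0.5],"angular": [0,0,0]},
  {"hand": 0,"translation": [0,0,-0.5],"angular": [0,0,0]},
  {"hand": 0,"translation": [0,0,-0.5],"angular": [0,0,0]},
  {"hand": 0,"translation": [0,0,-0.5],"angular": [0,0,0]},
  {"hand": 0,"translation": [0,0,-0.5],"angular": [0,0,0]},
  {"hand": 0,"translation": [0,0,-0.5],"angular": [0,0,0]},
  {"hand": 0,"translation": [0,0,-0.5],"angular": [0,0,0]},
  {"hand": 0,"translation": [0,0,-0.5],"angular": [0,0,0]},
])

```text
t: 13.12
eef_pos: [0.6243, 0.0732, 0.1477]
tool_rot: [-0.001, 0.896, -0.444, -0.0]
contact_force: [-6.4, 2.4, 16.2]
gripper_width: -0.002
grasp_force: 8.2
```

```bash
python3 - <<'E'
from h import *
m=bot.camera_model('wrist'); im=bot.read_camera('wrist'); save('w3',im,1.5)
E
```

```text
(no output)
```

View pics/w3.png

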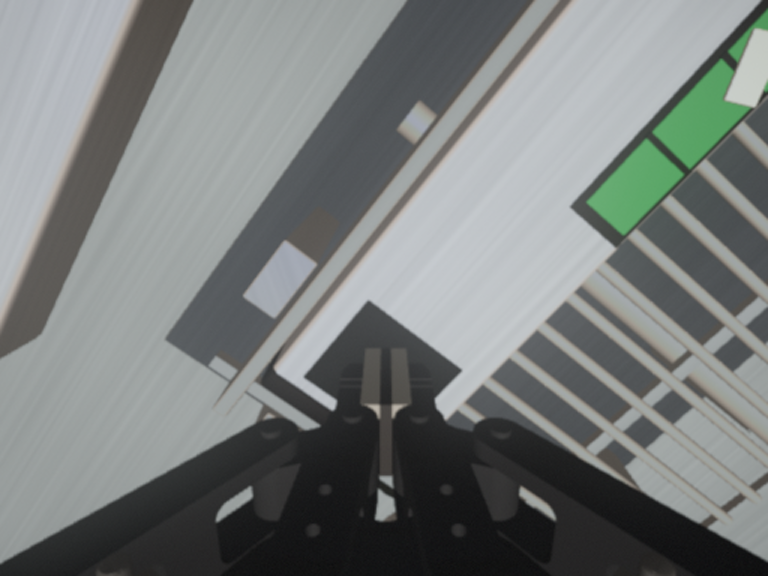

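The bubble, at about (755,65), sits past the far line, with the lines at (671,151) and (728,65). That gives b ≈ -0.48, so the wing needs about 1.2 rad clockwise.

Call:
drive_tool([
  {"hand": 0,"translation": [0,0,10],"angular": [0,0,0]},
  {"hand": 0,"translation": [0,0,40],"angular": [0,0,0.12]},
  {"hand": 0.5,"translation": [-20,20,68],"angular": [0,0,0.3]},
  {"hand": 0.5,"translation": [-45,45,68],"angular": [0,0,0.48]},
  {"hand": 0.5,"translation": [-70,70,68],"angular": [0,0,0.66]},
  {"hand": 0.5,"translation": [-98,96,68],"angular": [0,0,0.84]},
  {"hand": 0.5,"translation": [-98,96,68],"angular": [0,0,1.02]},
  {"hand": 0.5,"translation": [-98,96,68],"angular": [0,0,1.2]},
  {"hand": 0.5,"translation": [-98,96,68],"angular": [0,0,1.38]},
  {"hand": 0.5,"translation": [-98,96,68],"angular": [0,0,1.56]},
  {"hand": 0.5,"translation": [-98,96,68],"angular": [0,0,1.74]},
  {"hand": 0.5,"translation": [-98,96,68],"angular": [0,0,1.74]},
])

```text
t: 14.68
eef_pos: [0.5264, 0.1677, 0.2138]
tool_rot: [0.0, 0.918, 0.397, 0.0]
contact_force: [0.7, -0.3, 0.3]
gripper_width: 0.501
grasp_force: 0.0
```

```bash
python3 - <<'E'
from h import *
m=bot.camera_model('wrist'); im=bot.read_camera('wrist'); save('w4',im,1.5)
o=bot.get_obs();print(o['q'].round(2),o['t'],o['contact_force'])
for z in(.142,.159,.172): print(1.5*proj('wrist',(.5264,.168,z),m),1.5*proj('wrist',np.array([.5264+.026*np.cos(.82),.168+.026*np.sin(.82),z]),m))
E
```

```text
[-0.59  0.31  0.2   1.9  -0.08  0.94 -1.11] 14.725 [ 0.49787052 -0.64618478 -0.48709428]
[385.05337586 310.13593609] [384.86032534 254.86825311]
[385.067983   324.29521256] [384.85906835 264.89154748]
[385.08087594 336.79284254] [384.85795242 273.78998936]
```

View pics/w4.png

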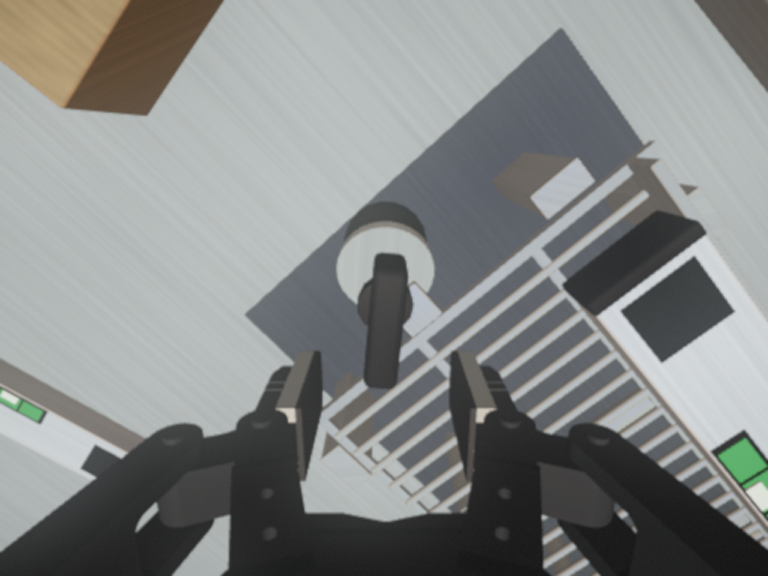

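The wing stands centred between the fingers, top face (393,262) to (382,385), about 0.08 rad clockwise of the tool. I'll correct the heading and grip it.

Call:
drive_tool([
  {"hand": 0.5,"translation": [0,0,-20],"angular": [0,0,-0.075]},
  {"hand": 0.5,"translation": [0,0,-45],"angular": [0,0,-0.075]},
  {"hand": 0.5,"translation": [0,0,-58],"angular": [0,0,-0.075]},
  {"hand": 0.5,"translation": [0,0,-58],"angular": [0,0,-0.075]},
  {"hand": 0,"translation": [0,0,-58],"angular": [0,0,-0.075]},
  {"hand": 0,"translation": [0,0,-58],"angular": [0,0,-0.075]},
  {"hand": 0,"translation": [0,0,-58],"angular": [0,0,-0.075]},
  {"hand": 0,"translation": [0,0,-58],"angular": [0,0,-0.075]},
], force=40)

```text
t: 15.72
eef_pos: [0.5266, 0.1685, 0.1568]
tool_rot: [-0.0, 0.932, 0.363, 0.001]
contact_force: [-1.7, 1.0, 6.4]
gripper_width: 0.158
grasp_force: 39.8
```

Call:
drive_tool([
  {"hand": 0,"translation": [0,0,0],"angular": [0,0,-0.15]},
  {"hand": 0,"translation": [0,0,0],"angular": [0,0,-0.3]},
  {"hand": 0,"translation": [0,0,0],"angular": [0,0,-0.45]},
  {"hand": 0,"translation": [0,0,0],"angular": [0,0,-0.6]},
  {"hand": 0,"translation": [0,0,0],"angular": [0,0,-0.75]},
  {"hand": 0,"translation": [0,0,0],"angular": [0,0,-0.9]},
  {"hand": 0,"translation": [0,0,0],"angular": [0,0,-1.05]},
  {"hand": 0,"translation": [0,0,0],"angular": [0,0,-1.17]},
  {"hand": 0,"translation": [0,0,0],"angular": [0,0,-1.17]},
  {"hand": 0,"translation": [0,0,0],"angular": [0,0,-1.17]},
])

```text
t: 16.98
eef_pos: [0.5263, 0.1706, 0.1568]
tool_rot: [-0.002, 0.978, -0.211, 0.0]
contact_force: [-3.4, 6.2, 7.0]
gripper_width: 0.152
grasp_force: 40.2
```

Call:
drive_tool([
  {"hand": 0.5,"translation": [0,0,0],"angular": [0,0,0]},
  {"hand": 0.5,"translation": [0,0,0],"angular": [0,0,0]},
  {"hand": 0.5,"translation": [0,0,25],"angular": [0,0,0]},
  {"hand": 0.5,"translation": [0,0,58],"angular": [0,0,0]},
  {"hand": 0,"translation": [20,-20,58],"angular": [0,0,-0.12]},
  {"hand": 0,"translation": [50,-50,58],"angular": [0,0,-0.25]},
  {"hand": 0,"translation": [80,-80,50],"angular": [0,0,-0.38]},
  {"hand": 0,"translation": [98,-96,30],"angular": [0,0,-0.49]},
  {"hand": 0,"translation": [98,-96,6],"angular": [0,0,-0.49]},
  {"hand": 0,"translation": [98,-96,-3],"angular": [0,0,-0.49]},
  {"hand": 0,"translation": [98,-96,-6],"angular": [0,0,-0.49]},
  {"hand": 0,"translation": [98,-96,-7],"angular": [0,0,-0.49]},
])

```text
t: 18.48
eef_pos: [0.6241, 0.0719, 0.1499]
tool_rot: [-0.0, 0.897, -0.442, -0.0]
contact_force: [-4.2, -1.3, 8.9]
gripper_width: -0.004
grasp_force: 4.3
```

Call:
drive_tool([
  {"hand": 0,"translation": [0,0,0],"angular": [0,0,0]},
  {"hand": 0,"translation": [0,0,0],"angular": [0,0,0]},
])

```text
t: 18.73
eef_pos: [0.6245, 0.0721, 0.1499]
tool_rot: [-0.0, 0.897, -0.442, 0.0]
contact_force: [-2.3, -0.8, 6.2]
gripper_width: 0.004
grasp_force: 3.2
```

Now press to about 16 N.

Call:
drive_tool([
  {"hand": 0,"translation": [0,0,-0.7],"angular": [0,0,0]},
  {"hand": 0,"translation": [0,0,-1.2],"angular": [0,0,0]},
  {"hand": 0,"translation": [0,0,-1.2],"angular": [0,0,0]},
  {"hand": 0,"translation": [0,0,-1.2],"angular": [0,0,0]},
])

```text
t: 19.23
eef_pos: [0.6247, 0.0721, 0.1498]
tool_rot: [-0.001, 0.897, -0.442, 0.0]
contact_force: [-6.6, -0.2, 14.9]
gripper_width: 0.004
grasp_force: 7.3
```

Call:
drive_tool([
  {"hand": 0,"translation": [0,0,-0.2],"angular": [0,0,0]},
  {"hand": 0,"translation": [0,0,-0.2],"angular": [0,0,0]},
  {"hand": 0,"translation": [0,0,-0.2],"angular": [0,0,0]},
  {"hand": 0,"translation": [0,0,-0.2],"angular": [0,0,0]},
  {"hand": 0,"translation": [0,0,-0.2],"angular": [0,0,0]},
  {"hand": 0,"translation": [0,0,-0.2],"angular": [0,0,0]},
  {"hand": 0,"translation": [0,0,-0.2],"angular": [0,0,0]},
  {"hand": 0,"translation": [0,0,-0.2],"angular": [0,0,0]},
])

```text
t: 20.23
eef_pos: [0.6247, 0.0721, 0.1497]
tool_rot: [-0.001, 0.897, -0.442, 0.0]
contact_force: [-5.7, 1.3, 15.8]
gripper_width: -0.001
grasp_force: 7.9
```

```bash
python3 - <<'E'
from h import *
im=bot.read_camera('wrist'); save('w5',im[0:170,370:512],3.5)
im=bot.read_camera('top')
print(bot.get_obs()['contact_force'])
E
```

```text
[-5.36139398 -0.67676267 16.16977497]
```

View pics/w5.png

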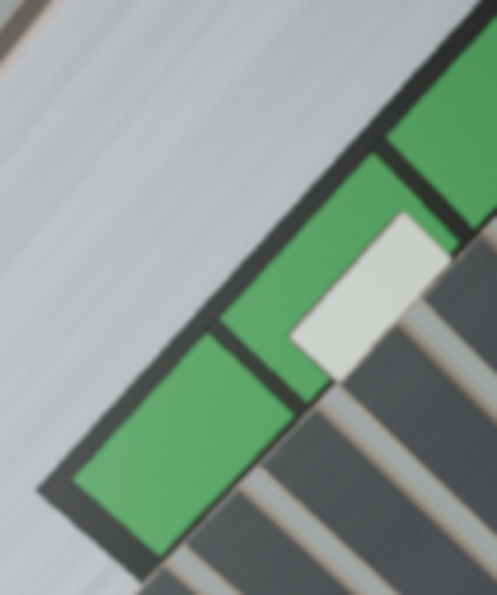

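The bubble lies between the two lines, about 1 mm off centre with gaps of about 5 and 3 mm. The press is steady at 16 N, so I'll hand in.

```bash
python3 -c "
from station import bot
print(bot.hand_in())"
```

```text
the job is handed in; nothing more can be done
None
```

The job is handed in: the level lies flat along the raised back edge near the middle, the wing knob is turned about 1.17 rad clockwise, and at hand-in the bubble sat between its lines (about 1 mm off centre) with the fingers pressing the thumb pad at about 16 N, at about 20 s of the 72 s; the verdict was not shown.

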